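# Roll the veneer slats home

### The job

Take the hand roller from its wooden cradle and roll it along the row of veneer slats with steady downward force, about 15 N and never over 30 N, until every slat is flush with the tray; do the whole row in one go without lifting the roller off in between. Press with the roller alone, then hang it upright in its cradle again, and leave the other things on the bench alone.

Things in the scene. Friction and masses are not known exactly. Their poses are not given: they have to be found in the camera images.
- roller: hand roller, about 0.34 kg: black rubber drum (radius 22 mm, 60 mm long, turns freely) in an aluminium yoke with a flat shoulder plate (40 x 100 mm along the axle, 28 to 34 mm above the axle) and an upright dark wood handle block. Origin: centre of the drum; y along the axle, x the rolling direction, z up through the handle. Either way round is the same
- roller_grip (a point): centre of the grip on the roller's handle, 64 mm straight above the axle, axes as the roller's; the handle block is 28 mm wide along the roller's x and 34 mm along its y, and reaches from 34 to 90 mm above the axle
- cradle: wooden cradle, fixed, foot 90 x 120 x 8 mm; the roller hangs upright in it, shoulder plate on two walls 62 mm high (inner faces at y = +-41 mm; yoke 72 mm over its outsides), between 5 mm high lips 48 mm apart along x, the drum hanging free. Origin: centre of its underside, z up; the parked roller's axle lies along the cradle's y, 34 mm above the origin
- bed: bench fixture, fixed, with a locked grey tray 154 x 86 mm holding eight wood veneer slats (15 mm wide, 72 mm long) side by side: centres at x = -56, -40, -24, -8, 8, 24, 40, 56 mm, each lying along y. Origin: centre of the foot's underside, z up, x along the row. Tray height and slope are not measured: up to 3 mm higher or lower than bed_top, sloping along x by up to 3 degrees either way
- bed_top (a point): nominal middle of the tray, 72 mm above the table: the nominal height there of the tray's grey rims. Slats pressed fully home are flush with the rims, slats not yet pressed stand 3 mm proud of them. With the unmeasured height and slope, the rims truly lie within 6 mm of this height anywhere along the row
- slat0 (a joint): how far the slat at x = -56 mm of the bed has been pressed down (m): 0 standing 3 mm proud, 0.003 fully home on the tray floor. The adhesive bed under it gives way slowly at about 6 to 8 N and keeps it where it was pressed; the roller bears on one to three slats at a time
- slat1 (a joint): how far the slat at x = -40 mm of the bed has been pressed down (m): 0 standing 3 mm proud, 0.003 fully home on the tray floor. The adhesive bed under it gives way slowly at about 6 to 8 N and keeps it where it was pressed; the roller bears on one to three slats at a time
- slat2 (a joint): how far the slat at x = -24 mm of the bed has been pressed down (m): 0 standing 3 mm proud, 0.003 fully home on the tray floor. The adhesive bed under it gives way slowly at about 6 to 8 N and keeps it where it was pressed; the roller bears on one to three slats at a time
- slat3 (a joint): how far the slat at x = -8 mm of the bed has been pressed down (m): 0 standing 3 mm proud, 0.003 fully home on the tray floor. The adhesive bed under it gives way slowly at about 6 to 8 N and keeps it where it was pressed; the roller bears on one to three slats at a time
- slat4 (a joint): how far the slat at x = 8 mm of the bed has been pressed down (m): 0 standing 3 mm proud, 0.003 fully home on the tray floor. The adhesive bed under it gives way slowly at about 6 to 8 N and keeps it where it was pressed; the roller bears on one to three slats at a time
- slat5 (a joint): how far the slat at x = 24 mm of the bed has been pressed down (m): 0 standing 3 mm proud, 0.003 fully home on the tray floor. The adhesive bed under it gives way slowly at about 6 to 8 N and keeps it where it was pressed; the roller bears on one to three slats at a time
- slat6 (a joint): how far the slat at x = 40 mm of the bed has been pressed down (m): 0 standing 3 mm proud, 0.003 fully home on the tray floor. The adhesive bed under it gives way slowly at about 6 to 8 N and keeps it where it was pressed; the roller bears on one to three slats at a time
- slat7 (a joint): how far the slat at x = 56 mm of the bed has been pressed down (m): 0 standing 3 mm proud, 0.003 fully home on the tray floor. The adhesive bed under it gives way slowly at about 6 to 8 N and keeps it where it was pressed; the roller bears on one to three slats at a time
- mould_block: brown rubber mould block 50 x 77 x 22 mm lying on the table (bystander); origin at the centre of its underside
- tape: white roll of tape, 58 mm across, 24 mm high, lying flat (bystander); origin at the centre of its underside
- cutters: blue-handled side cutters, 60 x 105 x 12 mm, lying flat (bystander); origin at the centre of the underside
There are look-alikes about, which are no part of the job. Leave any orange look-alike of the roller alone.

How it is judged:
By the outcome, as a careful person would: the job done as asked, in the order asked, and still so for the second after the job is handed in, with the robot touching nothing.
It also fails if it takes over 72 s, if anything falls off the work surface, if the arm or the gripper's body presses on something with over 40 N, if the wrist force passes 120 N, or if a joint passes its speed limit or range.

### The arm

A 7-joint arm with a two-finger parallel gripper is mounted at the origin on the work surface; the furniture and walls round the work are solid. World frame = base frame: x ahead of the robot, y to its left, z up, the work surface at z = 0. Lengths are in m, angles in rad, forces in N, time in s.
With the tool pointing down it reaches from about 0.425 to 0.875 m from the base axis. Payload 8.4 kg.
Tool frame: the origin (TCP) lies on the centre line of the jaws, within the pads' length; the fingertips stand 14 mm ahead of it and the grasp point (between the pads) lies 5 mm behind it; x points along the fingers, y is the direction in which the jaws open and shut, and the axes are right-handed (so a half turn about x gives the same grasp; the last joint's range is limited). The gripper opens to 85 mm and grips with 20 to 120 N. Pads are 22 mm wide; open, the fingers measure 114 mm over their backs; the gripper's body (76 mm by 85 mm) begins 54 mm behind the grasp point. The pads swing forward as they close: fully open they stand 13 mm farther back than shut.
Start: joints at [-1.361, 0.333, 0.04, 1.465, -0.013, 1.343, -0.059], TCP at [0.198, 0.619, 0.245] pointing down, gripper open.
Joint ranges: [-2.58, 2.58], [-0.38, 2.09], [-1.3, 1.39], [0.25, 2.4], [-1.5, 4.64], [0.08, 2.09], [-2.65, 2.65]. Speed limits (rad/s): [2.22, 2.22, 2.79, 2.79, 3.14, 3.14, 3.14].

### API

Orientations are given as [roll, pitch, yaw] about the fixed x, y, z axes, in that order (R = Rz(yaw) Ry(pitch) Rx(roll)).
In Python, from plant import arm gives the robot as it stands. Calls block until the motion is done:
- arm.reach(position, orientation): joint-space move of the TCP to a pose.
- arm.move_linear(position, rate=0.15, ori=None): straight line of the TCP; ori=None keeps the orientation; rate is the mean speed in m/s.
- arm.movej(angles): joint-space move.
- arm.let_go() and arm.close(strength=None): open the fingers fully, or close them until they stop; strength is the grip in N (None keeps the last).
- arm.hold(seconds).
- arm.solve_ik(position, orientation): joint angles nearest the present ones, or None.
- arm.get_state(): the state.
- arm.read_camera(name): name is "scene" or "top" or "wrist"; returns the picture (400x640x3 uint8, red, green, blue); there is no depth.
- arm.camera_params(name): a dict with "fx", "fy", "cx", "cy" (pixels), "R" (3x3) and "t" (3): a world point X has camera coordinates R X + t; the wrist camera has in their place "mount" (4x4, takes a point from camera to tool coordinates, whose origin is the TCP and whose axes are the tool frame's). Camera axes: x right, y down, z forward; pixel columns grow to the right and rows downward; lengths in m; the calibration is good to about 2 mm. A picture is of the moment at which its call begins: read the wrist's pose just before it. camera_params takes no time and is no camera call.
A pose or a line that the arm cannot do raises arm.PlanningError and nothing moves.
- arm.job_done(): hands the job in, once; it reports no verdict.
The state is a dict: "clock": time; "joint_positions": joint angles; "joint_vel": joint speeds; "effort": joint torques, N m; "tool_pos": TCP position; "eef_rot": TCP orientation; "wrist_force": force on the tool from outside, world axes, zero at the start; "torque": the same for the moment, N m; "opening": finger opening in m.
Only numpy, scipy, OpenCV 4.12 (cv2) and the standard library are available. Lean on these libraries where they do the work, as an engineer would, in place of code of your own. Each camera call takes 0.05 s, during which the arm holds its last target. There are 200 camera calls.

## Working session

There is one attempt and no reset: what is moved stays moved. The work goes in short steps, each a Python script; the robot and the scene stay as the last script left them, time stands still between calls to the robot, and variables do not carry over. Pictures are saved under pics/ and viewed, about 8 in all and at most 12, crops included, and the job is handed in when it is done.

```bash
mkdir -p pics; ls; python3 - <<'E'
from plant import arm
import cv2, numpy as np
s=arm.get_state(); print({k:np.round(v,3) for k,v in s.items()})
a=arm.read_camera("scene"); b=arm.read_camera("top")
for n,i in(("scene",a),("top",b)): cv2.imwrite(f"pics/{n}0.png",i[:,:,::-1])
for n in("scene","top","wrist"): print(n,arm.camera_params(n))
E
```

```text
pics
{'clock': np.float64(0.0), 'joint_positions': array([-1.361,  0.334,  0.04 ,  1.466, -0.013,  1.343, -0.058]), 'joint_vel': array([ 0.   , -0.001,  0.001, -0.001,  0.001, -0.001, -0.   ]), 'effort': array([ 0.0000e+00, -6.5857e+01,  1.3650e+00, -4.0556e+01,  1.7000e-02,
        1.3000e-02, -0.0000e+00]), 'tool_pos': array([0.197, 0.619, 0.244]), 'eef_rot': array([-1.518,  1.569, -1.827]), 'wrist_force': array([0.506, 0.395, 0.142]), 'torque': array([-0.024,  0.023,  0.004]), 'opening': np.float64(0.085)}
scene {'fx': 468.50198291201934, 'fy': 468.50198291201934, 'cx': 319.26051403982234, 'cy': 203.11022498375002, 'R': array([[-0.7437276 , -0.66842741,  0.00860546],
       [-0.29323999,  0.31465178, -0.90277603],
       [ 0.60073253, -0.67394291, -0.43002486]]), 't': array([0.41467057, 0.24440403, 0.60638744])}
top {'fx': 442.7810586724614, 'fy': 442.7810586724614, 'cx': 322.8172303559328, 'cy': 199.35596718493173, 'R': array([[-0.02118557, -0.99975373,  0.00660708],
       [-0.97409033,  0.0191525 , -0.22534686],
       [ 0.22516482, -0.01120999, -0.9742562 ]]), 't': array([-0.01039553,  0.5667622 ,  0.79623568])}
wrist {'fx': 333.5158735075942, 'fy': 333.5158735075942, 'cx': 317.4560692576467, 'cy': 206.3631081426167, 'mount': array([[ 1.81893101e-05, -3.16499268e-01,  9.48592754e-01,
        -1.29502878e-01],
       [ 9.99999984e-01,  1.75526042e-04,  3.93894577e-05,
         5.35644916e-04],
       [-1.78969466e-04,  9.48592738e-01,  3.16499266e-01,
        -8.13645400e-02],
       [ 0.00000000e+00,  0.00000000e+00,  0.00000000e+00,
         1.00000000e+00]])}
```

View pics/scene0.png

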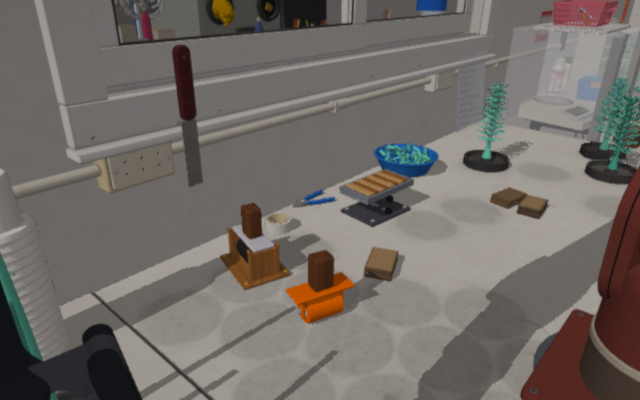

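View pics/top0.png

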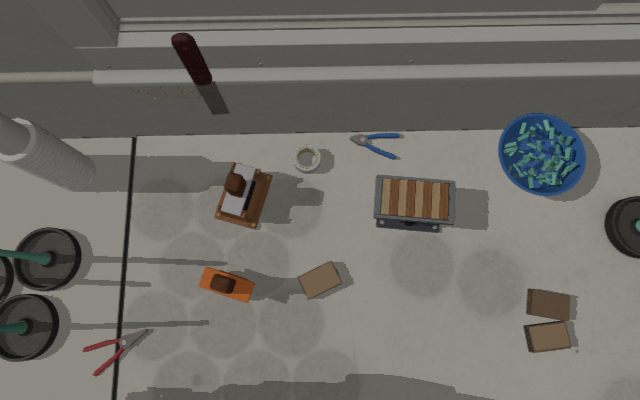

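Scene: the roller hangs in its cradle at top-image (240,192). The orange look-alike is at (228,285), the bed at (414,200), the tape at (307,159), the cutters at (378,145) and the mould block at (320,280).

```bash
cat > h.py <<'E'
from plant import arm
import cv2, numpy as np
from scipy.spatial.transform import Rotation as Ro
def cam(n):
    """R,t world->camera, K; wrist uses present pose"""
    p=arm.camera_params(n)
    if n=="wrist":
        s=arm.get_state(); Rt=Ro.from_euler("xyz",s["eef_rot"]).as_matrix(); M=p["mount"]
        Rc=Rt@M[:3,:3]; c=Rt@M[:3,3]+s["tool_pos"]; R=Rc.T; t=-R@c
    else: R,t=p["R"],p["t"]
    return R,np.array(t),p
def ray(c,uv,z):
    R,t,p=c; uv=np.atleast_2d(uv).astype(float)
    d=np.c_[(uv[:,0]-p["cx"])/p["fx"],(uv[:,1]-p["cy"])/p["fy"],np.ones(len(uv))]@R
    o=-R.T@t; return o+d*((z-o[2])/d[:,2])[:,None]
def proj(c,X):
    R,t,p=c; q=np.atleast_2d(X)@R.T+t; return np.c_[p["fx"]*q[:,0]/q[:,2]+p["cx"],p["fy"]*q[:,1]/q[:,2]+p["cy"]]
def look(n,f):
    c=cam(n); i=arm.read_camera(n)[:,:,::-1].copy(); cv2.imwrite(f"pics/{f}.png",i); return c,i
E
python3 - <<'E'
from h import *
np.set_printoptions(precision=3,suppress=True)
c=cam("top")
for n,uv,z in (("plate",(240,190),.068),("handle",(235,184),.124),("foot",(243,195),.008),("tray",(414,200),.072),("wall",(300,131),0),("orange handle",(223,284),.0),("block",(320,280),.022),("tape",(307,159),.024),("cutters",(378,145),.01),("bowl",(541,155),.05)):
    print(n,ray(c,uv,z))
i=cv2.imread("pics/top0.png")
cv2.imwrite("pics/crop0.png",np.hstack([cv2.resize(i[145:245,195:295],None,fx=4,fy=4,interpolation=cv2.INTER_CUBIC),cv2.resize(i[155:255,365:465],None,fx=4,fy=4,interpolation=cv2.INTER_CUBIC)]))
E
```

```text
plate [[0.588 0.139 0.068]]
handle [[0.585 0.138 0.124]]
foot [[0.592 0.143 0.008]]
tray [[ 0.56  -0.198  0.072]]
wall [[0.735 0.024 0.   ]]
orange handle [[0.411 0.181 0.   ]]
block [[ 0.414 -0.014  0.022]]
tape [[0.663 0.009 0.024]]
cutters [[ 0.696 -0.143  0.01 ]]
bowl [[ 0.654 -0.467  0.05 ]]
```

View pics/crop0.png

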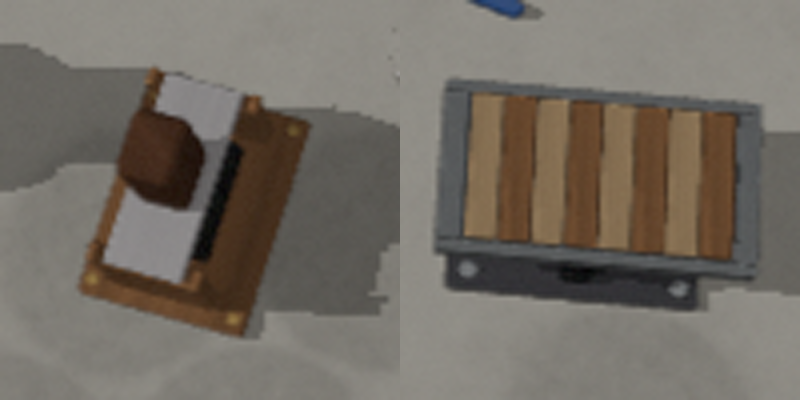

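```bash
cat >> h.py <<'E'
def ori(closing):  # tool x down, y along closing direction (world xy angle)
    y=np.array([np.cos(closing),np.sin(closing),0]); x=np.array([0,0,-1.]); 
    return Ro.from_matrix(np.c_[x,y,np.cross(x,y)]).as_euler("xyz")
E
python3 - <<'E'
from h import *
np.set_printoptions(precision=4,suppress=True)
c=cam("top")
P=ray(c,[(236.2,163.2),(255.7,168.2),(240.5,215.7),(221,210.5)],.068)
print("plate",P[:,:2],P.mean(0),[np.linalg.norm(P[k]-P[(k+1)%4]) for k in range(4)])
ax=P[0]+P[1]-P[2]-P[3]; ac=np.arctan2(ax[1],ax[0]); print("axle ang",np.degrees(ac))
T=ray(c,np.array([(70,93),(337,112),(333,258),(66,235)])/4+(365,155),.075)
print("slats",T[:,:2],T.mean(0),[np.linalg.norm(T[k]-T[(k+1)%4]) for k in range(4)])
bx=T[1]+T[2]-T[0]-T[3]; ab=np.arctan2(bx[1],bx[0]); print("bed x ang",np.degrees(ab))
for nm,p,a in(("cr",P.mean(0),ac-np.pi/2),("bed",T.mean(0),ab)):
  for k in(0,np.pi):
    for z in (.10,.2):
      q=arm.solve_ik([p[0],p[1],z],ori(a+k)); print(nm,np.degrees(a+k),z,q)
E
```

```text
plate [[0.6422 0.1472]
 [0.6312 0.1087]
 [0.5366 0.1366]
 [0.5475 0.1743]] [0.5894 0.1417 0.068 ] [np.float64(0.04007686833063457), np.float64(0.09857111605844472), np.float64(0.039202235245459204), np.float64(0.09841994746624246)]
axle ang -16.18187600389756
slats [[ 0.6039 -0.1387]
 [ 0.5918 -0.2679]
 [ 0.52   -0.2598]
 [ 0.5337 -0.1332]] [ 0.5623 -0.1999  0.075 ] [np.float64(0.12972723529617317), np.float64(0.07226377353693646), np.float64(0.12736627675670129), np.float64(0.07042110853210648)]
bed x ang -95.7465508567584
cr -106.18187600389756 0.1 [-0.8715  0.4322  0.708   1.7685 -0.3179  1.0583 -1.9039]
cr -106.18187600389756 0.2 [-0.8792  0.3195  0.7049  1.6658 -0.2172  1.2364 -1.9808]
cr 73.81812399610244 0.1 [-0.7079  0.389   0.493   1.7608 -0.2092  1.0439  1.1482]
cr 73.81812399610244 0.2 [-0.7327  0.2918  0.5163  1.659  -0.1512  1.2307  1.1044]
bed -95.7465508567584 0.1 [-0.3957  0.4504  0.8373  1.796  -0.3788  1.0643 -1.0912]
bed -95.7465508567584 0.2 [-0.6197  0.4554  1.166   1.7004 -0.4358  1.2789 -1.0319]
bed 84.2534491432416 0.1 [-0.3358  0.4241  0.7536  1.7935 -0.3298  1.0541  2.0097]
bed 84.2534491432416 0.2 [-0.5507  0.3943  1.0442  1.6982 -0.3567  1.2569  2.0432]<sys>:0: UserWarning: Gimbal lock detected. Setting third angle to zero since it is not possible to uniquely determine all angles.
```

Plate measures 39–40 × 98.5 mm and the slat field about 128 × 71 mm, so both estimates hold. Before swinging across, I'll check what stands near the start pose.

```bash
python3 - <<'E'
from h import *
c,i=look("wrist","w0")
t=cv2.imread("pics/top0.png")[100:400,0:200]
cv2.imwrite("pics/c1.png",np.hstack([cv2.resize(t,(400,600),interpolation=cv2.INTER_CUBIC),cv2.resize(i,(400,250)) if 0 else cv2.copyMakeBorder(cv2.resize(i,(400,250)),0,350,0,0,0)]))
for z in(0,.1,.2): print(z,ray(cam("top"),[(0,253),(47,260),(25,325),(40,150)],z).round(3).tolist())
E
```

```text
0 [[0.483, 0.634, 0.0], [0.467, 0.538, 0.0], [0.341, 0.565, 0.0], [0.702, 0.58, 0.0]]
0.1 [[0.47, 0.563, 0.1], [0.456, 0.477, 0.1], [0.344, 0.501, 0.1], [0.665, 0.515, 0.1]]
0.2 [[0.458, 0.491, 0.2], [0.446, 0.416, 0.2], [0.348, 0.438, 0.2], [0.629, 0.449, 0.2]]
```

View pics/c1.png

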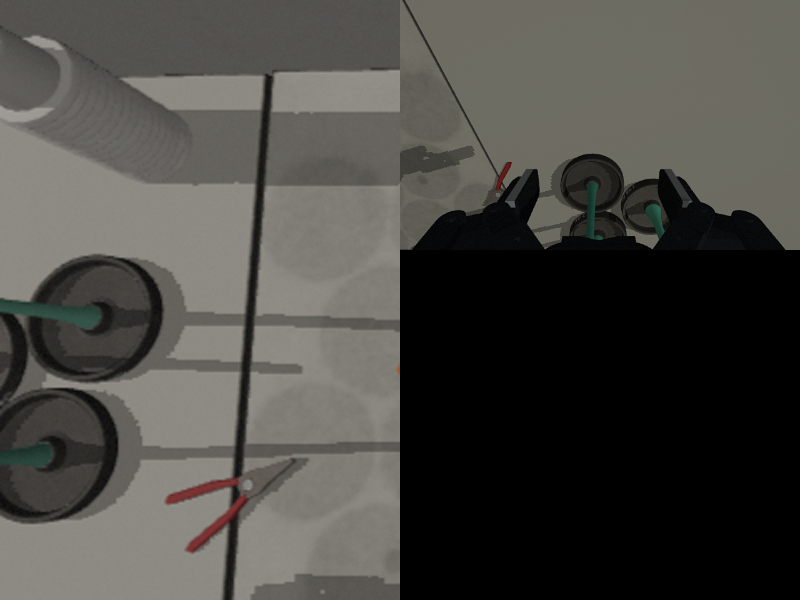

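Three tall poles stand between the start pose and the cradle, with bases around r ≈ 0.66–0.76 m, azimuth 49–59°. I'll draw in to r ≈ 0.45, swing only joint 1, then extend.

```bash
python3 - <<'E'
from h import *
np.set_printoptions(precision=3,suppress=True)
p=arm.get_state()["tool_pos"]; r=np.hypot(p[0],p[1])
arm.move_linear([p[0]*.455/r,p[1]*.455/r,.29],rate=.2)
s=arm.get_state(); print(s["clock"],s["tool_pos"],s["joint_positions"])
q=np.array(s["joint_positions"]); q[0]=-.24-q[2]; q[6]=-np.pi/2*0+q[6]
arm.movej(q)
s=arm.get_state(); print(s["clock"],s["tool_pos"],s["joint_positions"],s["wrist_force"])
for z in(.2,.093):
  print(arm.solve_ik([.589,.142,z],ori(np.radians(73.8))))
arm.reach([.589-.0,.142,.2],ori(np.radians(73.8)))
s=arm.get_state(); print(s["clock"],s["tool_pos"],s["joint_positions"],s["eef_rot"],s["wrist_force"],s["torque"])
c,i=look("wrist","w1")
print(proj(c,[[.5894,.1417,.124],[.589,.142,.068]]))
E
```

```text
1.3 [0.138 0.434 0.29 ] [-1.37  -0.085  0.009  1.843  0.001  1.384 -0.099]
3.0667 [0.451 0.065 0.29 ] [-0.251 -0.085  0.008  1.843  0.001  1.384 -0.099] [ 1.074 -0.062 -0.182]
[-0.308  0.272 -0.002  1.638  0.001  1.232  0.978]
[-0.303  0.368 -0.008  1.746  0.003  1.028  0.975]
4.075 [0.589 0.142 0.2  ] [-0.309  0.272 -0.002  1.638  0.001  1.232  0.976] [0.394 1.571 0.11 ] [-0.056 -0.163 -0.239] [-0.013 -0.029 -0.026]
[[315.941 225.576]
 [316.443 199.762]]<sys>:0: UserWarning: Gimbal lock detected. Setting third angle to zero since it is not possible to uniquely determine all angles.
```

View pics/w1.png

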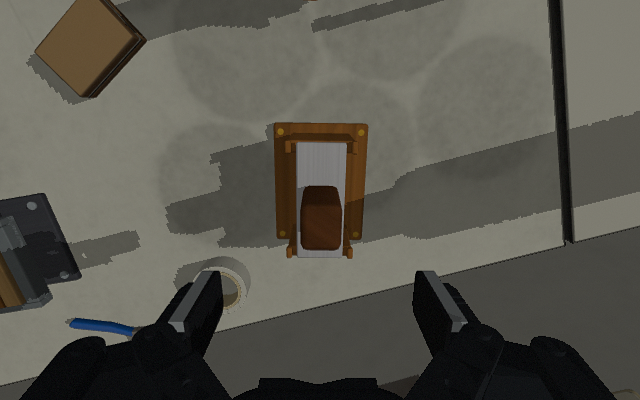

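The wrist view is clean. The plate spans columns 297–348 and rows 142–257 and is square to the image. It sits about 5 px (4 mm) right of my estimate, so I'll correct for that and grasp.

```bash
python3 - 2>/dev/null <<'E'
from h import *
np.set_printoptions(precision=4,suppress=True)
c=cam("wrist")
P=ray(c,[(297,142),(347.5,142),(348.5,257),(296,257)],.068); m=P.mean(0)
F=ray(c,[(275,123),(368,123)],.008); print("plate",P[:,:2],m,[np.linalg.norm(P[k]-P[(k+1)%4]) for k in range(4)],"foot edge mid",F.mean(0))
L=P[0]+P[1]-P[2]-P[3]; an=np.degrees(np.arctan2(L[1],L[0])); print("axle",an)
a=np.radians(73.8)
m2=(m+[.5894,.1417,.068])/2 if 0 else m
arm.move_linear([m2[0],m2[1],.15],rate=.15)
c,i=look("wrist","w2")
arm.move_linear([m2[0],m2[1],.093],rate=.1)
s=arm.get_state(); print(s["clock"],s["tool_pos"],s["wrist_force"])
arm.close(80); s=arm.get_state(); print(s["clock"],s["tool_pos"],s["wrist_force"],s["torque"],s["opening"])
c,i=look("wrist","w3")
np.save("park.npy",np.r_[s["tool_pos"],s["eef_rot"]])
E
```

```text
plate [[0.5398 0.1404]
 [0.5508 0.1782]
 [0.6473 0.1539]
 [0.6345 0.1099]] [0.5931 0.1456 0.068 ] [np.float64(0.03932123349888636), np.float64(0.0995384150234538), np.float64(0.045843828639753996), np.float64(0.0995024669203768)] foot edge mid [0.536  0.1621 0.008 ]
axle 163.99626262708364
5.375 [0.5935 0.1457 0.0935] [ 0.7158 -0.809   0.614 ]
5.9417 [0.5934 0.1455 0.0935] [-0.0061 -1.2042  4.9261] [-0.235   0.2213  0.0587] 0.027074936187471314
```

View pics/w3.png

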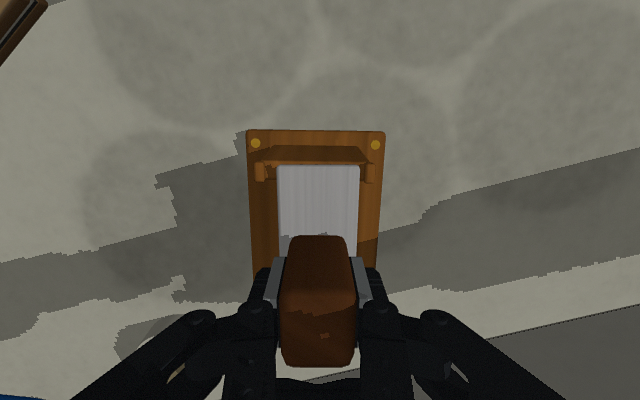

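Grip opening is 27 mm on the 28 mm handle and the handle sits squarely between the pads. Lift, take the force baseline, and carry to above the first end of the tray.

```bash
python3 - 2>/dev/null <<'E'
from h import *
np.set_printoptions(precision=4,suppress=True)
p=np.load("park.npy")
# where handle is along axle: plate near edge row 165 at cols 278..360
c=cam("wrist"); e=ray(c,[(278,165),(360,165)],.068).mean(0); u=np.array([np.cos(np.radians(-16.1)),np.sin(np.radians(-16.1))]); print("plate centre from near edge",e[:2]+.05*u,"tcp",p[:2])
arm.move_linear([p[0],p[1],p[2]+.02],rate=.06)
arm.move_linear([p[0],p[1],.205],rate=.15)
s=arm.get_state(); print(s["clock"],s["wrist_force"],s["torque"],s["opening"])
ab=np.radians(-95.75); bx=np.array([np.cos(ab),np.sin(ab)]); st=np.array([.5635,-.1985])-.056*bx
arm.move_linear([st[0],st[1],.205],rate=.25,ori=ori(ab+np.pi))
arm.hold(.2)
s=arm.get_state(); print(s["clock"],s["tool_pos"],s["eef_rot"],s["wrist_force"],s["torque"],s["opening"],s["joint_positions"])
look("wrist","w4")
E
```

```text
plate centre from near edge [0.5937 0.1468] tcp [0.5934 0.1455]
7.2417 [ 0.0818  0.0602 -4.1775] [-0.0341  0.0298 -0.0448] 0.02728996583418751
8.75 [ 0.5693 -0.1416  0.205 ] [1.4799 1.5705 1.3812] [-0.142  -0.0595 -3.0901] [ 0.0103  0.034  -0.0153] 0.027365547036296917 [ 0.0424  0.229   0.1471  1.6853 -0.0356  1.2299  1.6697]
```

View pics/w4.png

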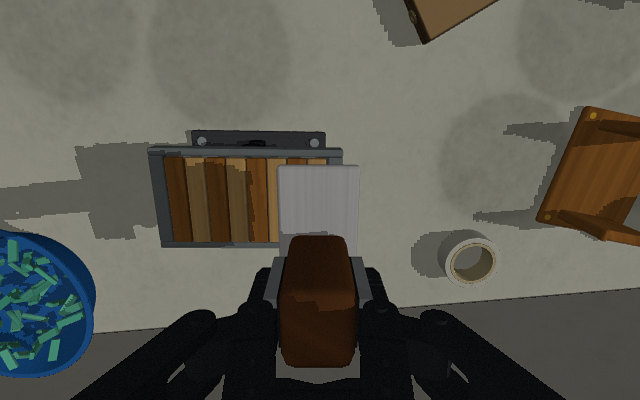

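```bash
python3 - 2>/dev/null <<'E'
from h import *
np.set_printoptions(precision=4,suppress=True)
i=cv2.imread("pics/w4.png")
cv2.imwrite("pics/c5.png",cv2.resize(i[120:260,135:365],None,fx=3.4,fy=3.4,interpolation=cv2.INTER_CUBIC))
c=cam("wrist")
print(ray(c,[(150,151),(343,151),(161,247)],.072))
print(ray(c,[(163,157),(330,158),(170,243)],.075))
E
```

```text
[[ 0.517  -0.2683  0.072 ]
 [ 0.532  -0.1174  0.072 ]
 [ 0.5991 -0.2802  0.072 ]]
[[ 0.5223 -0.2579  0.075 ]
 [ 0.5359 -0.1281  0.075 ]
 [ 0.595  -0.27    0.075 ]]
```

View pics/c5.png

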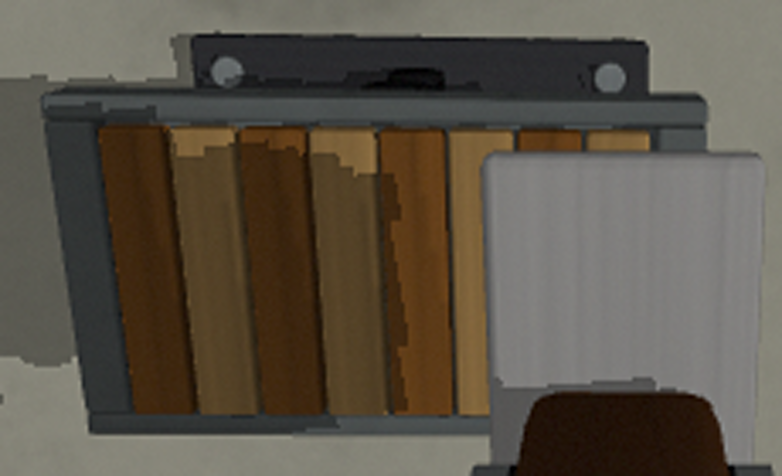

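Tray: slat corners give 127 × 72 mm, centre (0.5645, −0.199), row direction −96°, in agreement with the top view. Now I'll make a guarded descent onto slat 0.

```bash
cat >> h.py <<'E'
AB=np.radians(-96); BX=np.array([np.cos(AB),np.sin(AB)]); BC=np.array([.5645,-.199]); BO=ori(AB+np.pi); F0=-3.1
def at(x): return BC+x*BX
def fz(n=1): return arm.get_state()["wrist_force"][2]-F0
E
python3 - 2>/dev/null <<'E'
from h import *
np.set_printoptions(precision=4,suppress=True)
x=-.056; p=at(x)
arm.move_linear([p[0],p[1],.168],rate=.15,ori=BO)
arm.hold(.15); s=arm.get_state(); print(s["clock"],s["wrist_force"],s["tool_pos"])
z=.168; log=[]
while z>.145:
    z-=.0005; arm.move_linear([p[0],p[1],z],rate=.01)
    s=arm.get_state(); f=s["wrist_force"][2]-F0; log.append((s["clock"],z,s["tool_pos"][2],f))
    if f>5: break
print(np.array(log)[[0,1,2]]); print(np.array(log)[-6:])
t=s["clock"]
for k in range(3): arm.hold(.1); s=arm.get_state(); print(s["clock"],s["tool_pos"][2],s["wrist_force"]-[0,0,F0],s["torque"])
E
```

```text
9.35 [ 0.4523 -0.0869 -2.8536] [ 0.571  -0.1434  0.1693]
[[ 9.6     0.1675  0.168  -0.5964]
 [ 9.85    0.167   0.167   0.0165]
 [10.1     0.1665  0.1664  0.3755]]
[[15.1     0.1565  0.1565 -0.9293]
 [15.35    0.156   0.1559  0.2261]
 [15.6     0.1555  0.1555  0.4499]
 [15.85    0.155   0.155   0.6036]
 [16.1     0.1545  0.1548  2.4711]
 [16.35    0.154   0.1543  5.5538]]
16.45 0.1542726821834275 [-0.7384  0.3769  6.5343] [ 0.0558  0.3244 -0.0437]
16.55 0.15416016373692734 [-0.9117  0.2154  5.5207] [0.0607 0.2714 0.0495]
16.65 0.15414977879907554 [-1.414  -0.2003  5.418 ] [0.0342 0.316  0.0263]
```

```bash
cat >> h.py <<'E'
def step(x,z,ft=15,K=10000,lim=.0005,rate=.02):
    """one short roll/press increment; returns next commanded z"""
    p=at(x); arm.move_linear([p[0],p[1],z],rate=rate)
    s=arm.get_state(); w=s["wrist_force"]; f=w[2]-F0
    d=s["tool_pos"][:2]-BC
    rec=(s["clock"],x*1e3,d@BX*1e3,z*1e3,s["tool_pos"][2]*1e3,f,w[:2]@BX)
    return z-np.clip((ft-f)/K,-lim*2,lim),rec
E
python3 - 2>/dev/null <<'E'
from h import *
np.set_printoptions(precision=2,suppress=True,linewidth=120)
z=.1537; L=[]
for k in range(10):
    z,r=step(-.056,z); L.append(r)
print(np.array(L)); print(z); np.save("z.npy",z)
E
```

```text
[[ 16.9  -56.   -55.99 153.7  153.73   5.63  -0.04]
 [ 17.15 -56.   -56.12 153.2  153.26   6.4    0.06]
 [ 17.4  -56.   -56.37 152.7  153.     9.28  -1.39]
 [ 17.65 -56.   -56.56 152.2  152.7   10.02  -1.43]
 [ 17.9  -56.   -56.69 151.7  152.27  10.7   -2.49]
 [ 18.15 -56.   -56.73 151.27 151.9   11.66  -1.94]
 [ 18.4  -56.   -56.72 150.94 151.66  12.    -2.48]
 [ 18.65 -56.   -56.77 150.64 151.63  13.21  -2.33]
 [ 18.9  -56.   -56.69 150.46 151.61  15.6   -2.55]
 [ 19.15 -56.   -56.74 150.52 151.62  14.67  -2.5 ]]
0.15048646966021537
```

Slat 0 sits home after about 3.2 mm of travel. I'll start rolling while still in contact and check partway.

```bash
python3 - 2>/dev/null <<'E'
from h import *
np.set_printoptions(precision=2,suppress=True,linewidth=120)
z=float(np.load("z.npy")); L=[]
for x in np.arange(-.054,-.0225,.002):
    z,r=step(x,z); L.append(r)
print(np.array(L)); np.save("z.npy",z)
E
```

```text
[[ 19.4  -54.   -54.47 150.49 151.66  15.65  -1.72]
 [ 19.65 -52.   -52.21 150.55 151.7   15.13  -1.21]
 [ 19.9  -50.   -49.93 150.56 151.74  15.38  -0.2 ]
 [ 20.15 -48.   -47.71 150.6  151.76  14.15   0.21]
 [ 20.4  -46.   -45.66 150.52 151.8   16.06  -0.12]
 [ 20.65 -44.   -43.62 150.62 151.85  15.27  -0.17]
 [ 20.9  -42.   -42.38 150.65 151.89  15.57  -1.1 ]
 [ 21.15 -40.   -40.74 150.71 151.94  14.87  -2.45]
 [ 21.4  -38.   -38.58 150.69 151.98  16.29  -2.72]
 [ 21.65 -36.   -36.24 150.82 152.06  16.26  -1.63]
 [ 21.9  -34.   -33.9  150.95 152.11  14.16  -0.88]
 [ 22.15 -32.   -31.66 150.87 152.14  14.83  -0.55]
 [ 22.4  -30.   -29.57 150.85 152.17  15.87  -0.33]
 [ 22.65 -28.   -27.56 150.94 152.23  15.66   0.47]
 [ 22.9  -26.   -26.36 151.   152.27  16.61  -2.35]
 [ 23.15 -24.   -24.7  151.16 152.3   15.02  -3.18]]
```

Tool height rises on a straight line of about 1.2° (the tray slope) at 14–16.6 N, so the slats are going home. I'll carry on to the far end.

```bash
python3 - 2>/dev/null <<'E'
from h import *
np.set_printoptions(precision=2,suppress=True,linewidth=120)
z=float(np.load("z.npy")); L=[]
for x in list(np.arange(-.022,.0565,.002))+[.058]*3:
    z,r=step(x,z); L.append(r)
    if r[5]>23: z+=.0005
L=np.array(L); np.save("z.npy",z); np.save("L.npy",L)
k=np.polyfit(L[:,2],L[:,4],1); print("slope deg",np.degrees(np.arctan(k[0])),"resid",(L[:,4]-np.polyval(k,L[:,2])))
print("F range",L[:,5].min(),L[:,5].max()); print(L[-8:]); s=arm.get_state(); print(s["opening"],s["torque"])
E
```

```text
slope deg 1.268563182237963 resid [ 0.03 -0.03  0.03  0.   -0.04 -0.04 -0.03  0.01  0.02 -0.   -0.01  0.   -0.02  0.   -0.    0.03 -0.01  0.02  0.02
  0.01  0.01  0.02  0.01  0.   -0.   -0.01 -0.03  0.03 -0.04 -0.02 -0.02  0.03  0.02  0.   -0.02 -0.01  0.02  0.
 -0.03  0.    0.02 -0.02  0.01]
F range 13.642045243891502 17.112915398279004
[[ 32.15  48.    48.6  152.54 153.95  15.88  -0.24]
 [ 32.4   50.    50.61 152.63 154.02  15.34  -0.03]
 [ 32.65  52.    52.63 152.67 154.05  15.62   0.39]
 [ 32.9   54.    54.65 152.73 154.06  15.77  -0.85]
 [ 33.15  56.    56.68 152.8  154.14  14.76  -0.41]
 [ 33.4   58.    58.66 152.78 154.2   15.29   0.51]
 [ 33.65  58.    58.63 152.81 154.16  15.71  -0.05]
 [ 33.9   58.    58.59 152.88 154.19  14.24  -0.55]]
0.027421191704747026 [0.07 0.75 0.03]
```

The whole row measured flush: straight profile, residual ≤0.04 mm, 13.6–17.1 N throughout. I'll lift off, return above the cradle and check how the roller sits in the grip.

```bash
python3 - 2>/dev/null <<'E'
from h import *
np.set_printoptions(precision=4,suppress=True)
p=np.load("park.npy"); q=at(.058)
arm.move_linear([q[0],q[1],.21],rate=.12)
arm.move_linear([p[0],p[1],.21],rate=.25,ori=ori(np.radians(73.8)))
arm.hold(.3)
s=arm.get_state(); print(s["clock"],s["tool_pos"],s["eef_rot"],p,s["wrist_force"],s["torque"],s["opening"])
c,i=look("wrist","w6"); c2,j=look("scene","s6"); c3,k=look("top","t6")
cv2.imwrite("pics/c6.png",np.hstack([i[100:400,200:440],cv2.resize(j[130:280,180:440],(520,300),interpolation=cv2.INTER_CUBIC)]))
print(proj(c2,[[p[0],p[1],.15]]))
E
```

```text
36.5917 [0.5935 0.145  0.21  ] [-0.2348  1.5707 -0.5182] [0.5934 0.1455 0.0935 0.3942 1.5701 0.1113] [ 0.2152 -0.4872 -3.3343] [0.0523 0.0131 0.0044] 0.027548646963471427
[[247.4787 191.8425]]
```

View pics/c6.png

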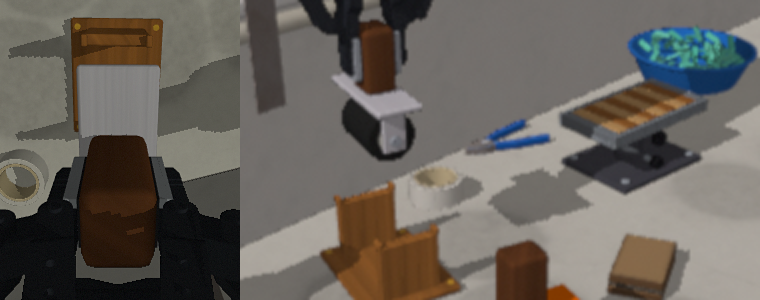

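The roller hangs upright and hasn't slipped (plate edge at row 165, columns 278–360, same as at the grasp). I'll lower it with a guard on force.

```bash
python3 - 2>/dev/null <<'E'
from h import *
np.set_printoptions(precision=4,suppress=True)
p=np.load("park.npy")
for z in (.17,.14,.12,.105,.099,.0965,.095,.0943,.0938,.0934,.093,.0926):
    arm.move_linear([p[0],p[1],z],rate=.1 if z>.1 else .02)
    s=arm.get_state(); w=s["wrist_force"]; print(z,s["tool_pos"],w-[0,0,-3.3])
    if np.hypot(*w[:2])>8 or w[2]+3.3>2.5: break
print(s["clock"],s["torque"])
look("wrist","w7")
c,j=look("scene","s7"); cv2.imwrite("pics/c7.png",cv2.resize(j[170:300,170:370],(800,520),interpolation=cv2.INTER_CUBIC))
E
```

```text
0.17 [0.5934 0.1455 0.17  ] [ 0.611  -0.8836  0.4576]
0.14 [0.5934 0.1455 0.14  ] [-0.5336 -0.6474  0.028 ]
0.12 [0.5931 0.1454 0.1198] [ 0.321  -0.0031  0.4329]
0.105 [0.5931 0.1454 0.1047] [ 0.3903 -0.7784  0.9988]
0.099 [0.5934 0.1455 0.099 ] [0.0412 0.5439 0.2849]
0.0965 [0.5933 0.1454 0.0963] [ 0.7145 -0.5391  0.1996]
0.095 [0.5934 0.1455 0.0949] [ 0.636  -0.1777  0.3495]
0.0943 [0.5934 0.1454 0.0943] [-0.3917  0.1837 -0.4891]
0.0938 [0.5934 0.1455 0.0937] [ 0.2523 -0.5571 -0.4412]
0.0934 [0.5935 0.1455 0.0935] [-0.5452  0.1105  1.423 ]
0.093 [0.5935 0.1455 0.0935] [-3.4343 -1.3052  7.3523]
40.3667 [-0.1612  0.6787 -0.0126]
```

View pics/c7.png

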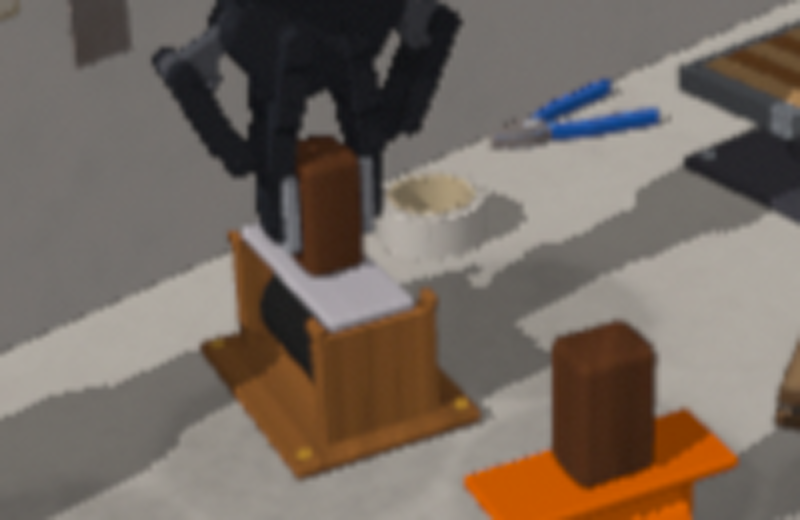

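The plate is seated on both walls between the lips at the same height as before. Release, back off straight up, and check.

```bash
python3 - 2>/dev/null <<'E'
from h import *
np.set_printoptions(precision=4,suppress=True)
p=np.load("park.npy")
arm.move_linear([p[0],p[1],.0935],rate=.02)
arm.let_go(); arm.hold(.2); s=arm.get_state(); print(s["opening"],s["wrist_force"])
arm.move_linear([p[0],p[1],.2],rate=.12)
c,i=look("wrist","w8")
arm.reach([.46,.1,.3],ori(np.radians(73.8)))
c2,j=look("scene","s8"); c3,t=look("top","t8")
cv2.imwrite("pics/c8.png",np.hstack([i[60:300,200:440],cv2.resize(j[130:280,200:440],(560,350))[:240] if 0 else cv2.resize(j[140:290,190:440],(400,240),interpolation=cv2.INTER_CUBIC)]))
t0=cv2.imread("pics/top0.png")
for nm,(u,v,w,h) in dict(block=(295,258,50,45),tape=(290,142,35,35),cut=(345,128,58,34)).items():
    print(nm,"mean diff",np.abs(t[v:v+h,u:u+w].astype(int)-t0[v:v+h,u:u+w]).mean())
s=arm.get_state(); print(s["clock"],s["tool_pos"],s["wrist_force"])
E
```

```text
0.08566346539735721 [-0.0301 -0.6241 -0.2819]
block mean diff 30.86888888888889
tape mean diff 32.5178231292517
cut mean diff 31.711629479377958
43.425 [0.4604 0.1003 0.2986] [-0.5148  0.6231  0.1249]
```

View pics/c8.png

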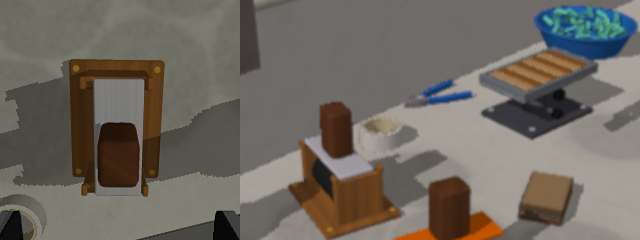

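Roller is upright in its cradle. The top-view difference is a uniform ~31 in all three patches, which looks like the arm covering the view, so I'll check the bystanders in the scene view before handing in.

```bash
python3 - 2>/dev/null <<'E'
from h import *
a=cv2.imread("pics/scene0.png"); b=cv2.imread("pics/s8.png"); ok=True
for nm,(u,v,w,h) in dict(block=(360,243,44,40),tape=(262,208,32,30),cut=(295,186,45,24),orange=(282,246,78,78),bed=(335,165,85,60),roller=(216,200,76,88)).items():
    r=cv2.matchTemplate(b[v-8:v+h+8,u-8:u+w+8],a[v:v+h,u:u+w],cv2.TM_CCOEFF_NORMED); _,m,_,l=cv2.minMaxLoc(r)
    print(nm,round(m,3),np.array(l)-8); ok&=(nm=="roller") or max(abs(np.array(l)-8))<=1
t0=cv2.imread("pics/top0.png");t=cv2.imread("pics/t8.png"); print("top mean",t0.mean(),t.mean())
if ok: arm.hold(.5); arm.job_done(); print("handed in")
E
```

```text
block 1.0 [0 0]
tape 0.978 [0 0]
cut 1.0 [0 0]
orange 0.999 [0 0]
bed 0.985 [0 0]
roller 0.983 [-1  0]
top mean 109.37555859375 117.04704166666667
the job is handed in; nothing more can be done
handed in
```

The job is handed in: the row was rolled flush in one pass and the roller is back upright in its cradle. The robot's clock read about 44 s at hand-in, against the 72 s limit.

- **Rolling:** I gripped the roller by its handle, set it down on the first slat and pressed until that slat stopped moving, about 3.2 mm down. Then I rolled to the last slat without lifting. Force readings while rolling, one per 2 mm step, stayed between 13.6 and 17.1 N.
- **Flushness:** this is judged from tool height, not from a direct look at each slat. While rolling from x = −22 mm to the far end, the height followed one straight line, sloping 1.27° with residuals of 0.04 mm or less. The first part, from −54 to −24 mm, rose at about the same slope, though I did not include it in that fit.
- **Parking:** the shoulder plate seated at the same height as when I took it. The gripper then opened and backed off. The last close-up shows the roller between the lips, and in the scene view it is within 1 pixel of where it started.
- **Other things on the bench:** the mould block, tape, cutters and orange look-alike matched the first scene picture with zero pixel shift.

Two readings disagreed or were odd:
- **Top view:** comparing the top camera's pictures before and after gave a uniform brightness difference of about 31 in all three places I checked. The arm may have been in its view, but I did not confirm that. I relied on the scene view instead.
- **Wrist moment:** it read about 0.75 N m while pressing, higher than I expected. Afterwards the roller hung upright and had not slipped in the grip.

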